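# Put the balance weights back into their storage block in order of size

### The job

The check of the balance is done: put the four steel weights back into their wooden storage block, one to each well, in order of size, the largest in the largest well and so on down to the smallest in the smallest. Each must stand upright on the floor of its own well. Set them down gently - do not drop them or knock them over - and leave the small white-capped glass vial beside them standing where it is.

Things in the scene. Friction and masses are not known exactly. Their poses are not given: they have to be found in the camera images.
- weight_block: wooden block 191 x 74 x 18 mm, fixed, with a row of 4 round felt-lined wells from large to small. Origin: centre of underside; x along the row from the large to the small end, z up. Well centres at y = 0, x = -59.5, -9.5, +32.5, +69.5 mm; flat floors at z = 10 mm, 8 mm below the top. Each is straight-walled and 12 mm wider than its weight
- weight_500: steel balance weight, loose, the largest of four: upright cylinder 38 mm wide and 44 mm high, on it a neck and a 27 mm knob, 61 mm high in all, 500 g. Origin: centre of underside, z up; round, so yaw means nothing. Grip the cylinder or the knob. Its well lies at x = -59.5 mm on the block
- weight_200: steel balance weight, loose, the second largest of four: upright cylinder 28 mm wide and 34 mm high, on it a neck and a 20 mm knob, 48 mm high in all, 200 g. Origin: centre of underside, z up; round, so yaw means nothing. Grip the cylinder or the knob. Its well lies at x = -9.5 mm on the block
- weight_100: steel balance weight, loose, the third largest of four: upright cylinder 22 mm wide and 27.5 mm high, on it a neck and a 16 mm knob, 39 mm high in all, 100 g. Origin: centre of underside, z up; round, so yaw means nothing. Grip the cylinder or the knob. Its well lies at x = +32.5 mm on the block
- weight_50: steel balance weight, loose, the smallest of four: upright cylinder 18 mm wide and 21.5 mm high, on it a neck and a 13 mm knob, 30 mm high in all, 50 g. Origin: centre of underside, z up; round, so yaw means nothing. Grip the cylinder or the knob. Its well lies at x = +69.5 mm on the block
- vial: bystander: clear glass vial with a white screw cap, 24 mm in diameter and 52 mm high, standing upright on the bench. Origin: centre of its underside. Leave it standing where it is

How it is judged:
At the end, for the whole second after the job is handed in: Each of the four weights stands in its own well: its centre within 8 mm of the well's centre both along and across the row, its underside within 3 mm of the well floor's height, upright to within 0.08 rad, at rest and released (x of weight_500 in the frame of weight_block between -0.0675 and -0.0515 m and y of weight_500 in the frame of weight_block between -0.008 and 0.008 m and z of weight_500 in the frame of weight_block between 0.007 and 0.013 m and angle between each of weight_500, weight_200, weight_100, weight_50's own z axis and vertical below 0.08 rad and linear speed of each of weight_500, weight_200, weight_100, weight_50 below 0.02 m/s and angular speed of each of weight_500, weight_200, weight_100, weight_50 below 0.2 rad/s and x of weight_200 in the frame of weight_block between -0.0175 and -0.0015 m and y of weight_200 in the frame of weight_block between -0.008 and 0.008 m and z of weight_200 in the frame of weight_block between 0.007 and 0.013 m and x of weight_100 in the frame of weight_block between 0.0245 and 0.0405 m and y of weight_100 in the frame of weight_block between -0.008 and 0.008 m and z of weight_100 in the frame of weight_block between 0.007 and 0.013 m and x of weight_50 in the frame of weight_block between 0.0615 and 0.0775 m and y of weight_50 in the frame of weight_block between -0.008 and 0.008 m and z of weight_50 in the frame of weight_block between 0.007 and 0.013 m); the robot touches nothing.
It fails at once if a weight is knocked over (angle between any of weight_500, weight_200, weight_100, weight_50's own z axis and vertical above 0.8 rad).
It fails at once if a weight is dropped: it falls free of the fingers, faster than 0.6 m/s (a fall of about 2 cm) ((linear speed of weight_500 above 0.6 m/s and contact force between weight_500 and the fingers below 0.05 N) or (linear speed of weight_200 above 0.6 m/s and contact force between weight_200 and the fingers below 0.05 N) or (linear speed of weight_100 above 0.6 m/s and contact force between weight_100 and the fingers below 0.05 N) or (linear speed of weight_50 above 0.6 m/s and contact force between weight_50 and the fingers below 0.05 N)).
It fails at once if the vial is pushed more than 2 cm or knocked over (distance of vial from where it was at the start of the episode above 0.02 m or angle between vial's own z axis and vertical above 0.5 rad).
It also fails if it takes over 90 s, if anything falls off the work surface, if the arm or the gripper's body presses on something with over 40 N, if the wrist force passes 120 N, or if a joint passes its speed limit or range.

### The arm

A 6-joint arm with a two-finger parallel gripper is mounted at the origin on a cart in front of the work surface, level with it; the furniture and walls round the work are solid. World frame = base frame: x ahead of the robot, y to its left, z up, the work surface at z = 0. Lengths are in m, angles in rad, forces in N, time in s.
With the tool pointing down it reaches from about 0.25 to 0.725 m from the base axis. Payload 4 kg.
Tool frame: the origin (TCP) lies between the finger pads; the fingertips stand 8 mm ahead of it and the grasp point (between the pads) lies 11 mm behind it (bot.tip_reach is the distance from the TCP to the fingertips, in m); z points along the fingers, y is the line along which they close (so a half turn about z gives the same grasp; the last joint's range is limited). The gripper opens to 85 mm and grips with 20 to 120 N. Pads are 22 mm wide; open, the fingers measure 114 mm over their backs; the gripper's body (76 mm by 85 mm) begins 54 mm behind the grasp point. The pads swing forward as they close: fully open they stand 13 mm farther back than shut.
Start: joints at [-1.26, 0.241, 0.005, 1.335, 0, 1.571], TCP at [0.153, -0.476, 0.239] pointing down, gripper open.
Joint ranges: [-2.72, 2.72], [-1.05, 1.87], [-1.09, 1.28], [-1.99, 2.15], [-1.42, 1.44], [-3.14, 3.14]. Speed limits (rad/s): [2.79, 2.79, 3.14, 3.14, 3.14, 3.14].

### API

Orientations are given as a unit quaternion [x, y, z, w].
In Python, from workcell import bot gives the robot as it stands.
- The arm moves only by the tool move_arm, never from a script. Its argument "deltas" is a list of rows, each a list of 7 numbers: the opening, from 0 (shut) to 1 (fully open), then the shift along the tool's x, y, z in mm, then the turn, a rotation vector about the tool's x, y, z in degrees. In form: [[gripper, tx, ty, tz, ax, ay, az], ...]. A call has 1 to 10 rows; each row shifts and turns the commanded pose from where the row before left it, along the tool's axes as they then stand; what a row does not reach is not made up. A row lasts 1/12 s, in which the tool goes at most 41.7 mm and 7.16 degrees, less where a joint would pass 70% of its speed; a pose out of reach is approached as far as the arm can. A call is refused whole if a number of a shift passes 41.7 or a number of a turn 7.16, either way. A call with a gripper value outside its range is refused whole. The fingers move at their own pace and stop on an object; the grip force is fixed at half the most. Time passes only in rows, so rows that do not move let the fingers close. It gives the time, the measured TCP pose, the force, the opening and the grip force at its end, in the units of the state.
- bot.get_obs(): the state, without advancing time (a new reading comes with each control period).
- bot.camera(name): name is "side" or "top"; returns the picture (384x512x3 uint8, blue, green, red); there is no depth.
- bot.calibration(name): a dict with "K" (3x3 intrinsics, pixels), "position" and "orientation" of the camera in the world. Camera axes: x right, y down, z forward; pixel columns grow to the right and rows downward; lengths in m; the calibration is good to about 2 mm. A picture is of the moment at which its call begins. calibration takes no time and is no camera call.
- bot.job_done(): hands the job in; it is judged then, once.
Trained networks look in the newest picture that a camera, given by its name, has taken for a name from the list of things; names that differ only in an ending like _2 or _b are one class to them, and where a whole thing is asked for, a point or a joint stands for the part that bears it (a point fixed in the world has none). Each returns a list of dicts, best first, with "conf" (0 to 1); they miss things now and then, are a little off and sometimes report something else, mostly with a low value. They report only what shows in the picture. A call takes as long as a camera call.
- bot.outline_of(query, camera): "pixels" (384x512 bool, what is visible of it) and "rect" ([left, top, width, height] in pixels, round what is visible of it).
The state is a dict: "clock": time; "joint_pos": joint angles; "joint_vel": joint speeds; "tau": joint torques, N m; "eef_pos": TCP position; "tool_rot": TCP orientation; "ft_force": force on the tool from outside, world axes, zero at the start; "ft_torque": the same for the moment, N m; "grip_width": finger opening in m; "grasp_force": force on a finger pad.
Only numpy, scipy, OpenCV 4.12 (cv2) and the standard library are available. Lean on these libraries where they do the work, as an engineer would, in place of code of your own. Each camera call takes 0.05 s, during which the arm holds its last target. There are 200 camera calls.

## Working session

There is one attempt and no reset: what is moved stays moved. The work goes in short steps, Python scripts to look and compute and a tool call to move; the robot and the scene stay as the last step left them, time stands still between calls to the robot, and variables do not carry over. Pictures are saved under pics/ and viewed, at most 14 in all, crops included, and the job is handed in when it is done.

Besides the shell and the picture viewer there is one more tool, called after "Emit:" as name(argument=value, ...) on one line, values as JSON. move_arm: Moves the arm, as the interface text tells. Its arguments: {"type":"object","properties":{"deltas":{"type":"array","items":{"type":"array","items":{"type":"number"}}}},"required":["deltas"]}

```bash
mkdir -p pics; cat > h.py <<'E'
import numpy as np,cv2
from scipy.spatial.transform import Rotation as R
from workcell import bot
def ray(cam,u,v):
    c=bot.calibration(cam);d=R.from_quat(c["orientation"]).as_matrix()@np.linalg.inv(np.array(c["K"]))@np.array([u,v,1.])
    return np.array(c["position"]),d
def at(cam,u,v,z):
    p,d=ray(cam,u,v);return p+d*(z-p[2])/d[2]
def proj(cam,P):
    c=bot.calibration(cam);q=R.from_quat(c["orientation"]).as_matrix().T@(np.array(P)-c["position"]);q=np.array(c["K"])@q
    return q[:2]/q[2]
E
python3 - <<'E'
from h import *
for n in("top","side"):
    im=bot.camera(n);cv2.imwrite(f"pics/{n}0.png",im)
    c=bot.calibration(n);print(n,c["position"],R.from_quat(c["orientation"]).as_matrix().round(2).tolist(),np.array(c["K"]).round(0).tolist())
    for q in("weight_block","weight_500","weight_200","weight_100","weight_50","vial"):
        for o in bot.outline_of(q,n)[:2]:
            m=o["pixels"];print(q,round(o["conf"],2),o["rect"],int(m.sum()),np.argwhere(m).mean(0)[::-1].round(1))
o=bot.get_obs();print(o["clock"],o["eef_pos"],R.from_quat(o["tool_rot"]).as_matrix().round(2).tolist(),o["grip_width"])
E
```

```text
top [ 0.44364207 -0.32355292  0.87530319] [[0.02, -0.98, 0.2], [-1.0, -0.02, 0.0], [-0.0, -0.2, -0.98]] [[410.0, 0.0, 252.0], [0.0, 410.0, 194.0], [0.0, 0.0, 1.0]]
weight_block 0.73 [145.5, 162.6, 94.1, 73.6] 3040 [191.6 199.2]
weight_500 0.66 [316.7, 233.4, 20.3, 17.0] 287 [326.5 241.1]
weight_500 0.52 [284.1, 235.4, 12.4, 15.6] 178 [291. 241.]
weight_200 0.66 [316.7, 233.4, 20.3, 17.0] 287 [326.5 241.1]
weight_200 0.52 [284.1, 235.4, 12.4, 15.6] 178 [291. 241.]
weight_100 0.66 [316.7, 233.4, 20.3, 17.0] 287 [326.5 241.1]
weight_100 0.52 [284.1, 235.4, 12.4, 15.6] 178 [291. 241.]
weight_50 0.66 [316.7, 233.4, 20.3, 17.0] 287 [326.5 241.1]
weight_50 0.52 [284.1, 235.4, 12.4, 15.6] 178 [291. 241.]
vial 0.42 [273.6, 160.7, 11.8, 14.6] 147 [280.5 167.6]
side [0.16420424 0.31523124 0.3650551 ] [[-0.83, -0.22, 0.51], [-0.55, 0.33, -0.76], [-0.0, -0.92, -0.4]] [[398.0, 0.0, 251.0], [0.0, 398.0, 188.0], [0.0, 0.0, 1.0]]
weight_block 0.83 [150.2, 201.5, 106.3, 44.8] 2398 [202.7 223.6]
weight_block 0.71 [274.7, 195.3, 11.1, 16.5] 184 [278.9 204.1]
weight_500 0.97 [304.3, 162.8, 18.4, 25.9] 370 [313.8 175.5]
weight_500 0.6 [291.4, 176.0, 14.0, 26.3] 289 [299.4 188.6]
weight_200 0.97 [304.3, 162.8, 18.4, 25.9] 370 [313.8 175.5]
weight_200 0.6 [291.4, 176.0, 14.0, 26.3] 289 [299.4 188.6]
weight_100 0.97 [304.3, 162.8, 18.4, 25.9] 370 [313.8 175.5]
weight_100 0.6 [291.4, 176.0, 14.0, 26.3] 289 [299.4 188.6]
weight_50 0.97 [304.3, 162.8, 18.4, 25.9] 370 [313.8 175.5]
weight_50 0.6 [291.4, 176.0, 14.0, 26.3] 289 [299.4 188.6]
0.7 [ 0.15291324 -0.47604147  0.2393236 ] [[0.95, 0.31, 0.0], [0.31, -0.95, -0.0], [0.0, 0.0, -1.0]] 0.08547394147600455
```

View pics/top0.png

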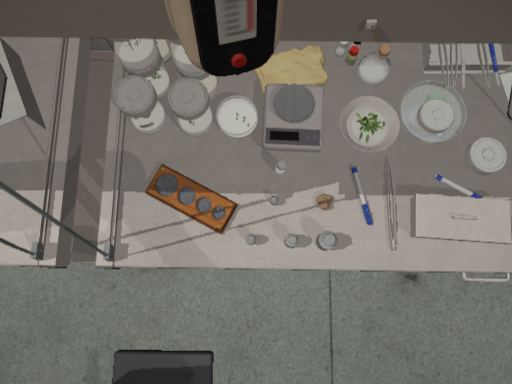

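View pics/side0.png

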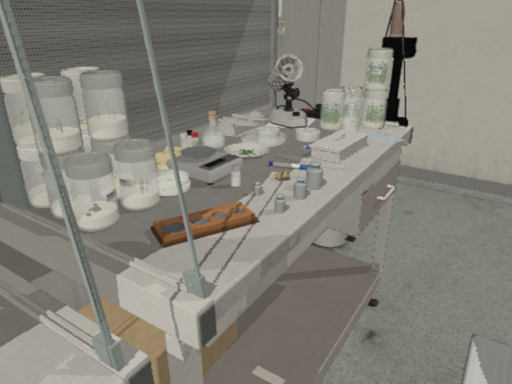

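```bash
python3 - <<'E'
from h import *
t=cv2.imread("pics/top0.png");s=cv2.imread("pics/side0.png")
cv2.imwrite("pics/tc.png",cv2.resize(t[150:260,140:350],None,fx=3.8,fy=3.8,interpolation=cv2.INTER_CUBIC))
cv2.imwrite("pics/sc.png",cv2.resize(s[150:250,140:330],None,fx=4,fy=4,interpolation=cv2.INTER_CUBIC))
print("tcp",proj("top",[.153,-.476,.239]),"base",proj("top",[0,0,0]))
for n,u,v,z in(("500",328,241,.061),("200",291,241,.048),("100",251,240,.039),("50",274,200,.03),("vial",281,165,.052),("block",191.6,199.2,.018)):
    p=at("top",u,v,z);print(n,p.round(3),"side",proj("side",p).round(1))
m=bot.outline_of("weight_block","top")[0]["pixels"].astype(np.uint8)
r=cv2.minAreaRect(cv2.findContours(m,0,2)[0][0]);b=cv2.boxPoints(r);print(b)
print([at("top",*q,.018)[:2].round(3).tolist() for q in b])
E
```

```text
tcp [359.63157996 493.23703084] base [ 76.84840661 514.50386343]
500 [ 0.515 -0.472  0.061] side [315.1 161.9]
200 [ 0.515 -0.4    0.048] side [300.2 177.2]
100 [ 0.517 -0.32   0.039] side [280.7 193.8]
50 [ 0.602 -0.366  0.03 ] side [257.4 181.6]
vial [ 0.672 -0.379  0.052] side [234.8 164.5]
block [ 0.603 -0.192  0.018] side [206.5 217.1]
[[143.77982 193.26605]
 [160.47705 162.25687]
 [238.95413 204.51376]
 [222.2569  235.52295]]
[[0.615, -0.089], [0.684, -0.121], [0.593, -0.293], [0.527, -0.259]]
```

View pics/tc.png

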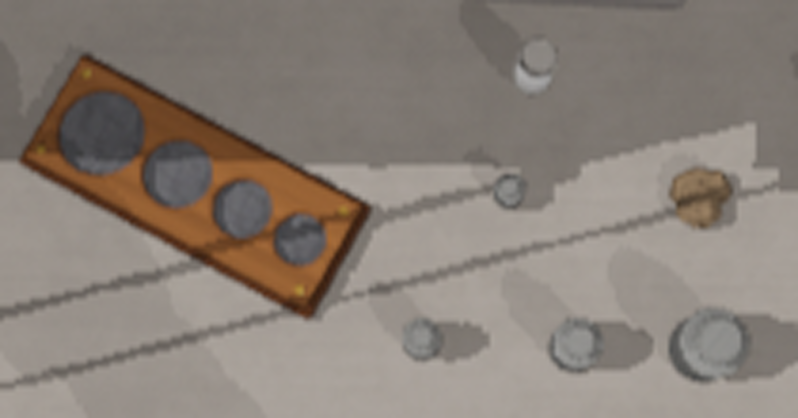

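View pics/sc.png

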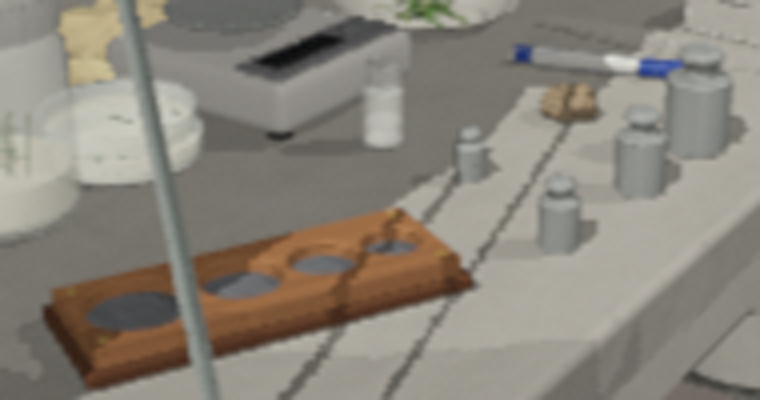

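```bash
python3 - <<'E'
from h import *
from scipy.optimize import least_squares
f=lambda x,y,ox,oy,k:((x+.5)/k-.5+ox,(y+.5)/k-.5+oy)
T=lambda x,y:f(x,y,140,150,3.8)
S=lambda x,y:f(x,y,140,150,4)
W=[(101,133),(177,173),(242,209),(299,239)];X=[-.0595,-.0095,.0325,.0695]
P=np.array([at("top",*T(*w),.015)[:2] for w in W]);print(P.round(4))
def model(p):
    return np.array([[p[0]+x*np.cos(p[2]),p[1]+x*np.sin(p[2])] for x in X])
s=least_squares(lambda p:(model(p)-P).ravel(),[.6,-.19,-2]);print("block",s.x.round(4),s.fun.round(4));print(model(s.x).round(4))
for i,q in enumerate([(135,310),(240,285),(322,264),(392,246)]):print("side well",at("side",*S(*q),.013)[:2].round(4))
for n,c,h,sc in(("500",(720,339),.061,(702,52)),("200",(579,339),.048,(643,116)),("100",(423,335),.039,(561,184)),("50",(511,187),.03,(470,133)),("vial",(540,54),.052,(383,62))):
    a=at("top",*T(*c),h);b=at("side",*S(*sc),h);print(n,a.round(4),b.round(4),"r",np.hypot(*a[:2]).round(3))
E
```

```text
[[ 0.6348 -0.1352]
 [ 0.6124 -0.1793]
 [ 0.5924 -0.2167]
 [ 0.5759 -0.2492]]
block [ 0.6077 -0.1878 -2.0492] [ 0.0003  0.0003 -0.0004 -0.      0.0003  0.0001 -0.0002 -0.0003]
[[ 0.6351 -0.135 ]
 [ 0.6121 -0.1794]
 [ 0.5928 -0.2167]
 [ 0.5757 -0.2495]]
side well [ 0.635  -0.1356]
side well [ 0.6107 -0.1802]
side well [ 0.5917 -0.2181]
side well [ 0.5746 -0.2521]
500 [ 0.5195 -0.4744  0.061 ] [ 0.513  -0.4678  0.061 ] r 0.704
200 [ 0.5196 -0.4021  0.048 ] [ 0.5111 -0.393   0.048 ] r 0.657
100 [ 0.5213 -0.3194  0.039 ] [ 0.5138 -0.3112  0.039 ] r 0.611
50 [ 0.6044 -0.3666  0.03  ] [ 0.5985 -0.3597  0.03  ] r 0.707
vial [ 0.6746 -0.381   0.052 ] [ 0.6686 -0.3768  0.052 ] r 0.775
```

```bash
python3 - <<'E'
from h import *
# pole: line in top (110,256)->(0,183); side line (195,285)->(145,0)
pt,d1=ray("top",110,256);_,d2=ray("top",0,183);n=np.cross(d1,d2)
for v in(280,220,160,100,40,0):
    u=145+50*v/285;p,d=ray("side",u,v);s=n@(pt-p)/(n@d);q=p+s*d;print("A",v,q.round(3))
pt,d1=ray("top",37,250);_,d2=ray("top",0,235);n=np.cross(d1,d2)
for v in(350,200,100,0):
    u=10+100*v/350;p,d=ray("side",u,v);s=n@(pt-p)/(n@d);q=p+s*d;print("B",v,q.round(3))
print(at("top",110,256,0),at("side",195,285,0))
o=bot.get_obs();M=R.from_quat(o["tool_rot"]).as_matrix();print(o["eef_pos"],np.degrees(np.arctan2(M[1,0],M[0,0])))
E
```

```text
A 280 [ 0.486 -0.023  0.027]
A 220 [ 0.499 -0.025  0.116]
A 160 [ 0.511 -0.027  0.198]
A 100 [ 0.522 -0.029  0.272]
A 40 [ 0.532 -0.031  0.34 ]
A 0 [ 0.539 -0.032  0.382]
B 350 [0.489 0.119 0.016]
B 200 [0.514 0.119 0.198]
B 100 [0.527 0.119 0.295]
B 0 [0.538 0.119 0.378]
[ 0.48188341 -0.02194854  0.        ] [ 0.5020789  -0.04072434  0.        ]
[ 0.15292718 -0.47606129  0.23932234] 17.80819310899784
```

Emit:
move_arm(deltas=[[1, 0, 0, 0, 0, 0, -6.3], [1, 0, 0, 0, 0, 0, -6.3], [1, 0, 0, 0, 0, 0, -6.3], [1, 0, 0, 0, 0, 0, -6.3], [1, 0, 0, 0, 0, 0, -6.3], [1, 0, 0, 0, 0, 0, -6.3], [1, 0, 0, 0, 0, 0, -6.7], [1, 0, 0, 0, 0, 0, 0]])

```text
clock: 1.42
eef_pos: [0.1529, -0.476, 0.2393]
tool_rot: [0.855, 0.518, 0.0, 0.0]
ft_force: [0.5, 0.2, -0.1]
grip_width: 0.0853
grasp_force: 0.0
```

```bash
cat >> h.py <<'E'
def go(x,y,z):
    o=bot.get_obs();M=R.from_quat(o["tool_rot"]).as_matrix()
    print("pos",o["eef_pos"].round(4),"delta mm",(M.T@(np.array([x,y,z])-o["eef_pos"])*1e3).round(1),"t",o["clock"],"yaw",np.degrees(np.arctan2(M[1,0],M[0,0])).round(1))
E
python3 -c "
from h import *
go(.5175,-.472,.15)"
```

```text
pos [ 0.1529 -0.476   0.2393] delta mm [172.4 321.2  89.4] t 1.4167 yaw 62.4
```

Emit:
move_arm(deltas=[[1, 19.2, 35.7, 9.9, 0, 0, 0], [1, 19.2, 35.7, 9.9, 0, 0, 0], [1, 19.2, 35.7, 9.9, 0, 0, 0], [1, 19.2, 35.7, 9.9, 0, 0, 0], [1, 19.2, 35.7, 9.9, 0, 0, 0], [1, 19.2, 35.7, 9.9, 0, 0, 0], [1, 19.2, 35.7, 9.9, 0, 0, 0], [1, 19.2, 35.7, 9.9, 0, 0, 0], [1, 19, 35.7, 9.9, 0, 0, 0], [1, 0, 0, 0, 0, 0, 0]])

```text
clock: 2.25
eef_pos: [0.5232, -0.4694, 0.1433]
tool_rot: [0.855, 0.519, 0.0, -0.003]
ft_force: [-0.8, 1.0, -1.5]
grip_width: 0.0856
grasp_force: 0.0
```

```bash
python3 - <<'E'
from h import *
go(.5175,-.472,.15)
im=bot.camera("side");t=bot.camera("top")
a=cv2.resize(im[110:240,210:360],None,fx=3,fy=3,interpolation=cv2.INTER_CUBIC);b=cv2.resize(t[140:270,230:370],None,fx=2.5,fy=3,interpolation=cv2.INTER_CUBIC)
cv2.imwrite("pics/a1.png",np.hstack([a,b]))
E
```

```text
pos [ 0.5232 -0.4694  0.1433] delta mm [-5.  -3.9 -6.7] t 2.25 yaw 62.5
```

View pics/a1.png

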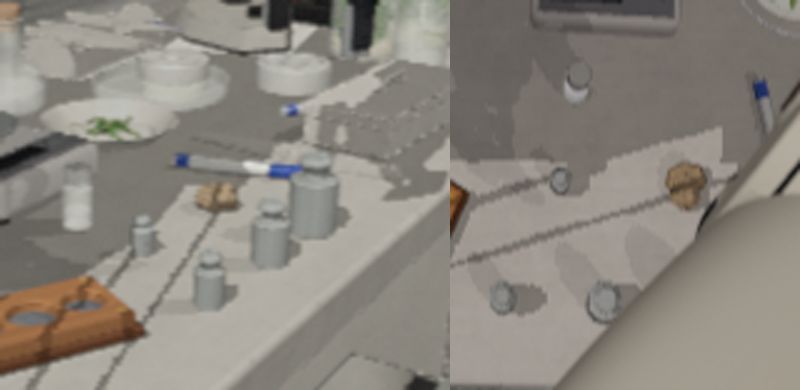

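Emit:
move_arm(deltas=[[1, 0, 0, 0, 0, 0, 0], [1, 0, 0, 0, 0, 0, 0]])

```text
clock: 2.52
eef_pos: [0.5161, -0.4732, 0.1516]
tool_rot: [0.856, 0.516, 0.0, 0.001]
ft_force: [-0.3, -0.3, 0.4]
grip_width: 0.0854
grasp_force: 0.0
```

```bash
python3 - <<'E'
from h import *
go(.5175,-.472,.085)
E
```

```text
pos [ 0.5161 -0.4732  0.1516] delta mm [ 1.7  0.6 66.6] t 2.5167 yaw 62.2
```

Emit:
move_arm(deltas=[[1, 0, 0, 22, 0, 0, 0], [1, 0, 0, 22, 0, 0, 0], [1, 0, 0, 20, 0, 0, 0], [1, 0, 0, 0, 0, 0, 0], [1, 0, 0, 0, 0, 0, 0], [1, 0, 0, 0, 0, 0, 0]])

```text
clock: 3.02
eef_pos: [0.517, -0.4738, 0.0889]
tool_rot: [0.856, 0.517, 0.0, 0.002]
ft_force: [0.2, -0.0, 0.7]
grip_width: 0.0853
grasp_force: 0.0
```

```bash
python3 - <<'E'
from h import *
go(.5175,-.472,.022)
im=bot.camera("side")
print(proj("side",bot.get_obs()["eef_pos"]))
cv2.imwrite("pics/a2.png",cv2.resize(im[80:230,220:400],None,fx=4,fy=4,interpolation=cv2.INTER_CUBIC))
E
```

```text
pos [ 0.517  -0.4738  0.0889] delta mm [ 1.8 -0.6 66.9] t 3.0167 yaw 62.2
[315.20779736 149.57165239]
```

View pics/a2.png

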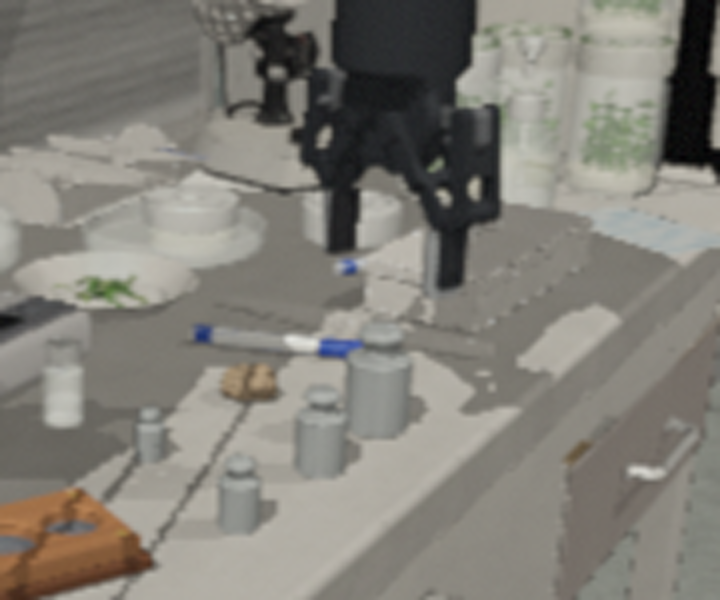

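Emit:
move_arm(deltas=[[0.85, 1, 0, 20, 0, 0, 0], [0.8, 1, 0, 20, 0, 0, 0], [0.8, 0, 0, 15, 0, 0, 0], [0.8, 0, 0, 10, 0, 0, 0], [0.8, 0, 0, 0, 0, 0, 0], [0.8, 0, 0, 0, 0, 0, 0], [0.6, 0, 0, 0, 0, 0, 0], [0.5, 0, 0, 0, 0, 0, 0], [0.4, 0, 0, 0, 0, 0, 0], [0.4, 0, 0, 0, 0, 0, 0]])

```text
clock: 3.9
eef_pos: [0.5199, -0.4722, 0.0238]
tool_rot: [0.856, 0.517, 0.001, 0.003]
ft_force: [2.2, -1.0, 5.3]
grip_width: 0.0363
grasp_force: 60.0
```

Emit:
move_arm(deltas=[[0.3, 0, 0, 0, 0, 0, 0], [0.3, 0, 0, 0, 0, 0, 0], [0.2, 0, 0, 0, 0, 0, 0], [0.2, 0, 0, 0, 0, 0, 0], [0.2, 0, 0, 0, 0, 0, 0]])

```text
clock: 4.32
eef_pos: [0.5199, -0.4721, 0.0238]
tool_rot: [0.856, 0.517, 0.001, 0.003]
ft_force: [1.9, -0.5, 5.7]
grip_width: 0.036
grasp_force: 60.1
```

Emit:
move_arm(deltas=[[0.1, 0, 0, -10, 0, 0, 0], [0.1, 0, 0, -20, 0, 0, 0], [0.1, 0, 0, -25, 0, 0, 0], [0.1, 0, 0, -25, 0, 0, 0], [0.1, 0, 0, -15, 0, 0, 0], [0.1, 0, 0, 0, 0, 0, 0], [0.1, 0, 0, 0, 0, 0, 0]])

```text
clock: 4.9
eef_pos: [0.5177, -0.4705, 0.1161]
tool_rot: [0.856, 0.517, -0.0, -0.0]
ft_force: [-0.2, -0.1, -6.0]
grip_width: 0.0365
grasp_force: 60.9
```

```bash
python3 - <<'E'
from h import *
go(.6351,-.135,.12)
im=bot.camera("side")
cv2.imwrite("pics/a3.png",cv2.resize(im[80:230,220:400],None,fx=4,fy=4,interpolation=cv2.INTER_CUBIC))
E
```

```text
pos [ 0.5177 -0.4705  0.1161] delta mm [351.7 -52.   -3.8] t 4.9 yaw 62.3
```

View pics/a3.png

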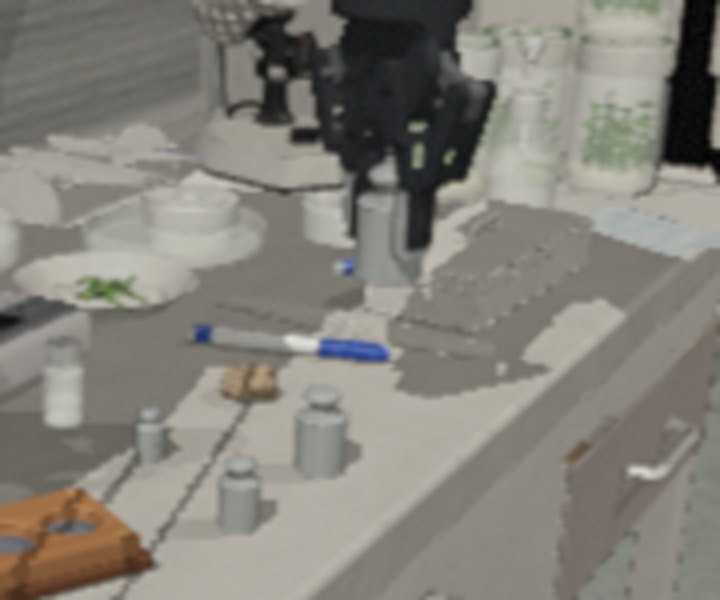

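Emit:
move_arm(deltas=[[0.1, 20, -3, 0, 0, 0, 0], [0.1, 35, -5.2, 0, 0, 0, 0], [0.1, 35, -5.2, 0, 0, 0, 0], [0.1, 35, -5.2, 0, 0, 0, 0], [0.1, 35, -5.2, 0, 0, 0, 0], [0.1, 35, -5.2, 0, 0, 0, 0], [0.1, 30, -5, 0, 0, 0, 0], [0.1, 15, -2, 0, 0, 0, 0]])

```text
clock: 5.62
eef_pos: [0.5968, -0.2364, 0.1132]
tool_rot: [0.855, 0.519, -0.001, -0.003]
ft_force: [-0.1, -1.1, -5.2]
grip_width: 0.0364
grasp_force: 60.9
```

```bash
python3 - <<'E'
from h import *
print("jar base",at("side",140,205,0),"mid jar",at("side",92,222,0),"jar top h .1",at("top",190,98,.1),at("top",132,95,.1))
o=bot.get_obs();print(o["joint_pos"].round(2),o["tau"].round(1));go(.6351,-.135,.12)
E
```

```text
jar base [ 0.77868554 -0.18402446  0.        ] mid jar [ 0.79876389 -0.08092433  0.        ] jar top h .1 [ 0.79631613 -0.19178563  0.1       ] [ 0.80103101 -0.0738821   0.1       ]
[-0.38  0.6   0.22  1.2   0.    1.67] [ -1.3 -56.1  26.2   0.   -0.   -0.1]
pos [ 0.5968 -0.2364  0.1132] delta mm [107.7 -12.8  -6.6] t 5.6167 yaw 62.5
```

Emit:
move_arm(deltas=[[0.1, 25, -3, -1, 0, 0, 0], [0.1, 25, -3, -1, 0, 0, 0], [0.1, 25, -3, 0, 0, 0, 0], [0.1, 20, -3, 0, 0, 0, 0], [0.1, 10, -1, 0, 0, 0, 0], [0.1, 0, 0, 0, 0, 0, 0], [0.1, 0, 0, 0, 0, 0, 0], [0.1, 0, 0, 0, 0, 0, 0]])

```text
clock: 6.28
eef_pos: [0.6341, -0.1438, 0.1174]
tool_rot: [0.856, 0.517, -0.001, -0.0]
ft_force: [-0.3, -0.4, -4.9]
grip_width: 0.0363
grasp_force: 60.9
```

```bash
cat > chk.py <<'E'
import sys
from h import *
# usage: chk.py target x y z, grasp height above weight base
x,y,z,hb,n=map(float,sys.argv[1:6]);go(x,y,z)
p=bot.get_obs()["eef_pos"]-[0,0,hb];u=proj("side",p);print("expected base px",u)
im=bot.camera("side");v=u.astype(int);h0=max(0,v[1]-75);w0=max(0,v[0]-90)
c=cv2.resize(im[h0:h0+130,w0:w0+180],None,fx=4,fy=4,interpolation=cv2.INTER_CUBIC)
cv2.circle(c,(int((u[0]-w0)*4),int((u[1]-h0)*4)),2,(0,0,255),-1)
w=proj("side",[x,y,.010]);cv2.circle(c,(int((w[0]-w0)*4),int((w[1]-h0)*4)),2,(0,255,0),-1)
cv2.imwrite(f"pics/c{int(n)}.png",c)
E
python3 chk.py .6351 -.135 .12 .0238 1
```

```text
pos [ 0.6341 -0.1438  0.1174] delta mm [ 8.2 -3.2 -2.7] t 6.2833 yaw 62.2
expected base px [173.29382266 184.95104528]
```

View pics/c1.png

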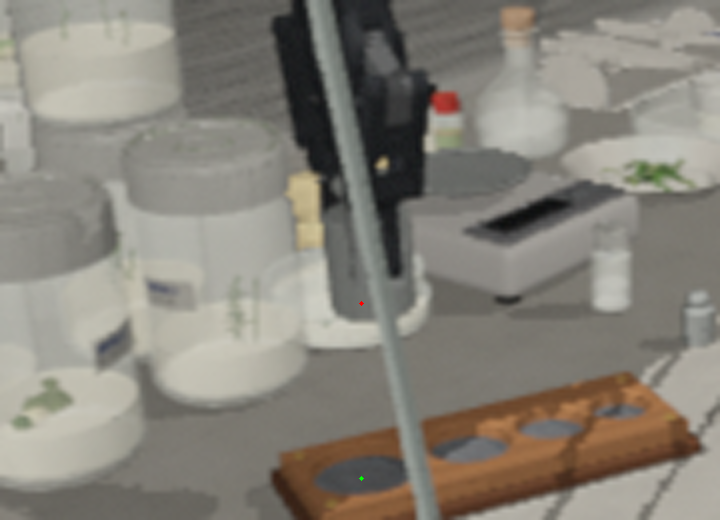

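Emit:
move_arm(deltas=[[0.1, 6, -1, 0, 0, 0, 0], [0.1, 5, -1, 0, 0, 0, 0], [0.1, 0, 0, 15, 0, 0, 0], [0.1, 0, 0, 20, 0, 0, 0], [0.1, 0, 0, 15, 0, 0, 0], [0.1, 0, 0, 10, 0, 0, 0], [0.1, 0, 0, 0, 0, 0, 0], [0.1, 0, 0, 0, 0, 0, 0]])

```text
clock: 7.0
eef_pos: [0.638, -0.1318, 0.058]
tool_rot: [0.856, 0.517, -0.0, -0.0]
ft_force: [0.2, -0.1, -4.6]
grip_width: 0.036
grasp_force: 60.9
```

```bash
python3 chk.py .6351 -.135 .034 .0238 2
```

```text
pos [ 0.638  -0.1318  0.058 ] delta mm [-4.2 -1.1 24. ] t 7.0 yaw 62.3
expected base px [169.70190399 217.17653861]
```

View pics/c2.png

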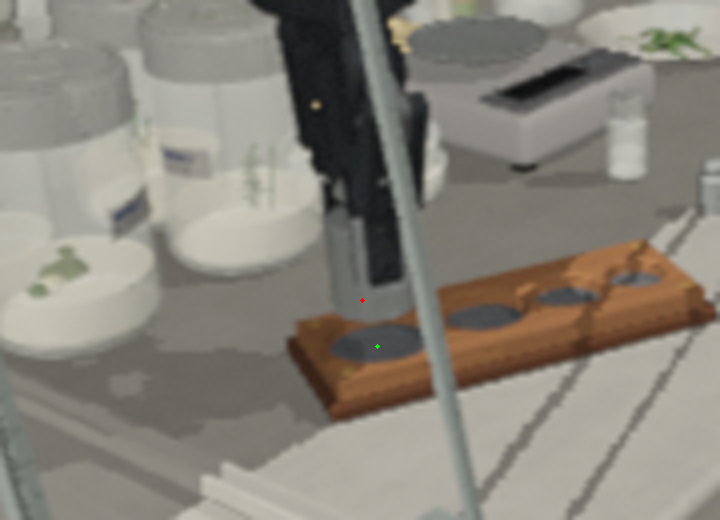

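Emit:
move_arm(deltas=[[0.1, -2, -0.5, 4, 0, 0, 0], [0.1, 0, 0, 6, 0, 0, 0], [0.1, 0, 0, 6, 0, 0, 0], [0.1, 0, 0, 3, 0, 0, 0], [0.1, 0, 0, 0, 0, 0, 0], [0.1, 0, 0, 0, 0, 0, 0]])

```text
clock: 7.55
eef_pos: [0.6366, -0.1333, 0.0388]
tool_rot: [0.856, 0.517, -0.0, -0.0]
ft_force: [-0.3, 1.3, -5.1]
grip_width: 0.0363
grasp_force: 61.0
```

Emit:
move_arm(deltas=[[0.1, 0, 0, 2, 0, 0, 0], [0.1, 0, 0, 0, 0, 0, 0], [0.1, 0, 0, 0, 0, 0, 0]])

```text
clock: 7.8
eef_pos: [0.6371, -0.1334, 0.0374]
tool_rot: [0.856, 0.517, 0.0, 0.0]
ft_force: [-0.1, 0.0, -5.1]
grip_width: 0.0363
grasp_force: 61.0
```

Emit:
move_arm(deltas=[[0.1, 0, 0, 2, 0, 0, 0], [0.1, 0, 0, 0, 0, 0, 0], [0.1, 0, 0, 0, 0, 0, 0]])

```text
clock: 8.05
eef_pos: [0.6369, -0.1333, 0.0352]
tool_rot: [0.856, 0.517, -0.0, -0.0]
ft_force: [0.3, -0.2, -4.0]
grip_width: 0.0364
grasp_force: 61.0
```

Emit:
move_arm(deltas=[[0.1, 0, 0, 1.5, 0, 0, 0], [0.1, 0, 0, 0, 0, 0, 0], [0.1, 0, 0, 0, 0, 0, 0]])

```text
clock: 8.3
eef_pos: [0.6372, -0.1334, 0.034]
tool_rot: [0.856, 0.517, 0.0, 0.0]
ft_force: [-0.2, 0.7, -3.9]
grip_width: 0.0358
grasp_force: 61.0
```

Emit:
move_arm(deltas=[[0.1, 0, 0, 1, 0, 0, 0], [0.1, 0, 0, 0, 0, 0, 0], [0.1, 0, 0, 0, 0, 0, 0]])

```text
clock: 8.55
eef_pos: [0.6373, -0.1334, 0.0339]
tool_rot: [0.856, 0.517, 0.0, 0.0]
ft_force: [-2.4, 0.8, 3.2]
grip_width: 0.0365
grasp_force: 61.6
```

Emit:
move_arm(deltas=[[0.5, 0, 0, 0, 0, 0, 0], [0.6, 0, 0, 0, 0, 0, 0], [0.75, 0, 0, 0, 0, 0, 0], [0.8, 0, 0, 0, 0, 0, 0], [0.8, 0, 0, -10, 0, 0, 0], [0.8, 0, 0, -25, 0, 0, 0], [0.8, 0, 0, -30, 0, 0, 0], [0.8, 0, 0, -25, 0, 0, 0], [0.8, 0, 0, 0, 0, 0, 0]])

```text
clock: 9.3
eef_pos: [0.641, -0.1342, 0.1305]
tool_rot: [0.856, 0.517, 0.004, 0.004]
ft_force: [1.9, -0.3, 1.0]
grip_width: 0.0682
grasp_force: 0.0
```

```bash
python3 chk.py .5166 -.4004 .12 .09 3
```

```text
pos [ 0.641  -0.1342  0.1305] delta mm [-293.5   13.4    9.7] t 9.3 yaw 62.3
expected base px [169.15598985 213.08635953]
```

View pics/c3.png

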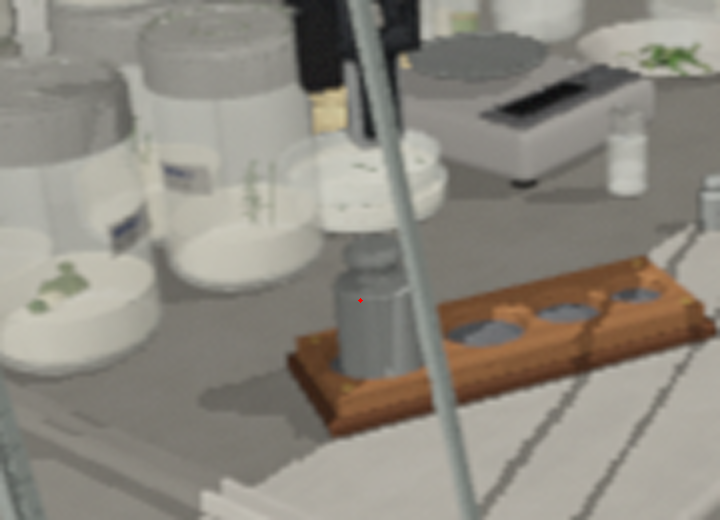

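Emit:
move_arm(deltas=[[0.7, -25, 1, 0, 0, 0, 0], [0.7, -38, 2, 0, 0, 0, 0], [0.7, -38, 2, 0, 0, 0, 0], [0.7, -38, 2, 0, 0, 0, 0], [0.7, -38, 2, 0, 0, 0, 0], [0.7, -38, 2, 0, 0, 0, 0], [0.7, -38, 2, 0, 0, 0, 0], [0.7, -28, 0, 0, 0, 0, 0], [0.7, -10, 0, 0, 0, 0, 0], [0.7, 0, 0, 0, 0, 0, 0]])

```text
clock: 10.18
eef_pos: [0.5112, -0.3994, 0.122]
tool_rot: [0.857, 0.515, -0.0, -0.001]
ft_force: [1.0, -0.1, 0.0]
grip_width: 0.0599
grasp_force: 0.0
```

Emit:
move_arm(deltas=[[0.7, 0, 0, 0, 0, 0, 0], [0.7, 0, 0, 0, 0, 0, 0]])

```text
clock: 10.35
eef_pos: [0.5138, -0.3956, 0.1224]
tool_rot: [0.855, 0.518, 0.0, -0.001]
ft_force: [0.9, -0.1, 0.9]
grip_width: 0.0595
grasp_force: 0.0
```

```bash
python3 -c "
from h import *
go(.5166,-.4004,.02)"
```

```text
pos [ 0.5138 -0.3956  0.1224] delta mm [ -3.    4.8 102.4] t 10.35 yaw 62.4
```

Emit:
move_arm(deltas=[[0.7, -3, 4.5, 10, 0, 0, 0], [0.7, 0, 0, 25, 0, 0, 0], [0.7, 0, 0, 25, 0, 0, 0], [0.7, 0, 0, 20, 0, 0, 0], [0.7, 0, 0, 15, 0, 0, 0], [0.7, 0, 0, 6, 0, 0, 0], [0.7, 0, 0, 0, 0, 0, 0], [0.7, 0, 0, 0, 0, 0, 0], [0.7, 0, 0, 0, 0, 0, 0]])

```text
clock: 11.1
eef_pos: [0.5171, -0.402, 0.0231]
tool_rot: [0.856, 0.518, 0.0, 0.001]
ft_force: [-0.6, -0.3, 0.3]
grip_width: 0.0599
grasp_force: 0.0
```

Emit:
move_arm(deltas=[[0.55, 0, 0, 0, 0, 0, 0], [0.45, 0, 0, 0, 0, 0, 0], [0.35, 0, 0, 0, 0, 0, 0], [0.3, 0, 0, 0, 0, 0, 0], [0.2, 0, 0, 0, 0, 0, 0], [0.1, 0, 0, 0, 0, 0, 0], [0.1, 0, 0, 0, 0, 0, 0], [0.1, 0, 0, 0, 0, 0, 0]])

```text
clock: 11.77
eef_pos: [0.517, -0.4027, 0.0235]
tool_rot: [0.856, 0.517, 0.001, 0.002]
ft_force: [2.0, -0.0, 5.5]
grip_width: 0.0258
grasp_force: 58.7
```

Emit:
move_arm(deltas=[[0.1, 0, 0, -10, 0, 0, 0], [0.1, 0, 0, -22, 0, 0, 0], [0.1, 0, 0, -25, 0, 0, 0], [0.1, 0, 0, -22, 0, 0, 0], [0.1, 0, 0, -12, 0, 0, 0], [0.1, 0, 0, 0, 0, 0, 0]])

```text
clock: 12.27
eef_pos: [0.5169, -0.4029, 0.1164]
tool_rot: [0.856, 0.517, 0.001, 0.002]
ft_force: [0.8, 0.2, -1.1]
grip_width: 0.0256
grasp_force: 59.5
```

```bash
python3 -c "
from h import *
go(.6121,-.1794,.12)"
```

```text
pos [ 0.5169 -0.4029  0.1164] delta mm [242.1 -19.6  -3.9] t 12.2667 yaw 62.3
```

Emit:
move_arm(deltas=[[0.1, 20, -2, 0, 0, 0, 0], [0.1, 35, -3, 0, 0, 0, 0], [0.1, 35, -3, 0, 0, 0, 0], [0.1, 35, -3, 0, 0, 0, 0], [0.1, 35, -3, 0, 0, 0, 0], [0.1, 35, -3, 0, 0, 0, 0], [0.1, 30, -2, 0, 0, 0, 0], [0.1, 15, 0, 0, 0, 0, 0], [0.1, 0, 0, 0, 0, 0, 0], [0.1, 0, 0, 0, 0, 0, 0]])

```text
clock: 13.1
eef_pos: [0.6098, -0.1796, 0.1113]
tool_rot: [0.855, 0.518, -0.001, -0.001]
ft_force: [-0.1, -0.8, -2.8]
grip_width: 0.0259
grasp_force: 59.4
```

```bash
python3 chk.py .6121 -.1794 .0335 .0235 4
```

```text
pos [ 0.6098 -0.1796  0.1113] delta mm [ 1.3  2.1 77.8] t 13.1 yaw 62.4
expected base px [197.49784872 184.22762279]
```

View pics/c4.png

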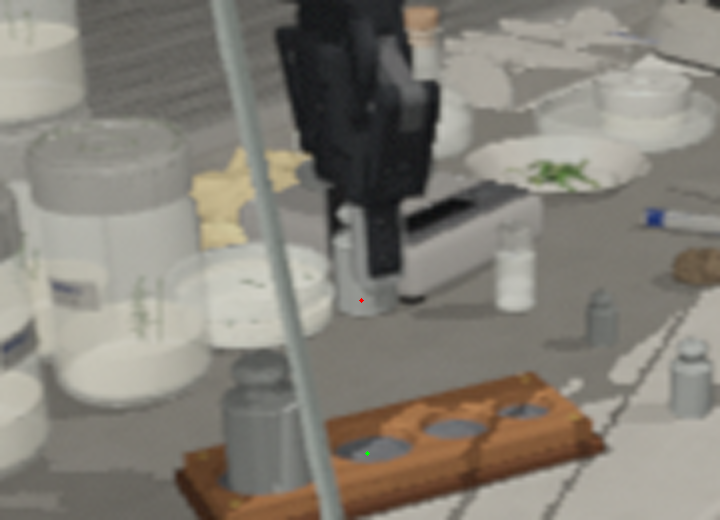

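Emit:
move_arm(deltas=[[0.1, 1, 1, 10, 0, 0, 0], [0.1, 1, 1, 15, 0, 0, 0], [0.1, 0, 0, 18, 0, 0, 0], [0.1, 0, 0, 12, 0, 0, 0], [0.1, 0, 0, 6, 0, 0, 0], [0.1, 0, 0, 0, 0, 0, 0], [0.1, 0, 0, 0, 0, 0, 0], [0.1, 0, 0, 0, 0, 0, 0]])

```text
clock: 13.82
eef_pos: [0.6138, -0.1805, 0.0526]
tool_rot: [0.856, 0.517, 0.001, 0.001]
ft_force: [-0.4, -0.6, -2.1]
grip_width: 0.0257
grasp_force: 59.4
```

```bash
python3 chk.py .6121 -.1794 .0335 .0235 5
```

```text
pos [ 0.6138 -0.1805  0.0526] delta mm [ 0.2 -2.  19.1] t 13.8167 yaw 62.3
expected base px [198.00012786 212.72402236]
```

View pics/c5.png

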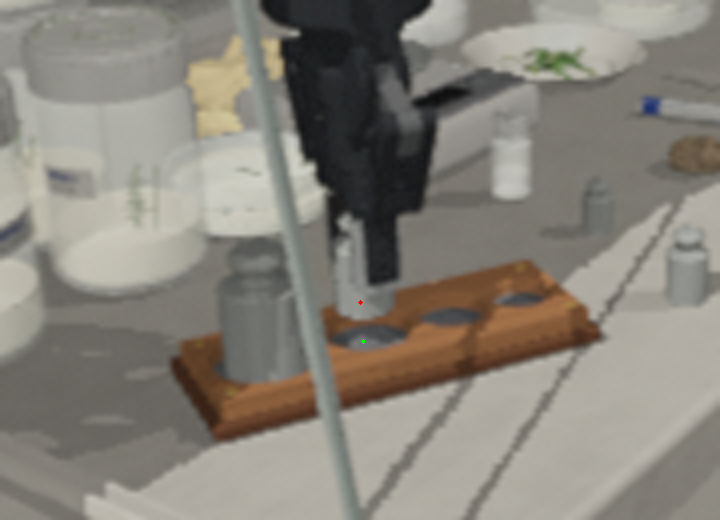

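Emit:
move_arm(deltas=[[0.1, 0, -1, 5, 0, 0, 0], [0.1, 0, -0.5, 5, 0, 0, 0], [0.1, 0, 0, 4, 0, 0, 0], [0.1, 0, 0, 2, 0, 0, 0], [0.1, 0, 0, 0, 0, 0, 0], [0.1, 0, 0, 0, 0, 0, 0]])

```text
clock: 14.37
eef_pos: [0.6118, -0.1788, 0.0355]
tool_rot: [0.856, 0.517, -0.0, -0.0]
ft_force: [1.0, 0.7, -2.7]
grip_width: 0.0259
grasp_force: 59.4
```

Emit:
move_arm(deltas=[[0.1, 0, 0, 1.5, 0, 0, 0], [0.1, 0, 0, 0, 0, 0, 0], [0.1, 0, 0, 0, 0, 0, 0]])

```text
clock: 14.62
eef_pos: [0.612, -0.179, 0.0344]
tool_rot: [0.856, 0.517, 0.0, 0.0]
ft_force: [-0.6, -0.1, -2.1]
grip_width: 0.0254
grasp_force: 59.4
```

Emit:
move_arm(deltas=[[0.1, 0, 0, 1, 0, 0, 0], [0.1, 0, 0, 0, 0, 0, 0], [0.1, 0, 0, 0, 0, 0, 0]])

```text
clock: 14.87
eef_pos: [0.6122, -0.179, 0.0336]
tool_rot: [0.856, 0.517, 0.0, 0.0]
ft_force: [0.7, -0.4, -2.0]
grip_width: 0.0259
grasp_force: 59.5
```

Emit:
move_arm(deltas=[[0.1, 0, 0, 1, 0, 0, 0], [0.1, 0, 0, 0, 0, 0, 0], [0.1, 0, 0, 0, 0, 0, 0]])

```text
clock: 15.12
eef_pos: [0.6122, -0.1791, 0.0335]
tool_rot: [0.856, 0.517, 0.0, 0.0]
ft_force: [-2.8, 0.0, 5.6]
grip_width: 0.0259
grasp_force: 60.1
```

Emit:
move_arm(deltas=[[0.4, 0, 0, 0, 0, 0, 0], [0.5, 0, 0, 0, 0, 0, 0], [0.6, 0, 0, 0, 0, 0, 0], [0.6, 0, 0, 0, 0, 0, 0], [0.6, 0, 0, -10, 0, 0, 0], [0.6, 0, 0, -25, 0, 0, 0], [0.6, 0, 0, -30, 0, 0, 0], [0.6, 0, 0, -20, 0, 0, 0], [0.6, 0, 0, 0, 0, 0, 0], [0.6, 0, 0, 0, 0, 0, 0]])

```text
clock: 15.95
eef_pos: [0.6133, -0.1794, 0.1198]
tool_rot: [0.856, 0.517, 0.002, 0.002]
ft_force: [-0.4, -0.9, 0.2]
grip_width: 0.0514
grasp_force: 0.0
```

```bash
python3 - <<'E'
from h import *
go(.518,-.3185,.12)
t=bot.camera("side")
for o in bot.outline_of("weight_100","side"):
    m=o["pixels"];r=o["rect"];print(round(o["conf"],2),np.round(r,1))
for n,p in(("500",[.6351,-.135,.01]),("200",[.6121,-.1794,.01]),("100",[.518,-.3185,0]),("50",[.6014,-.3649,0])):
    print(n,proj("side",p).round(1))
E
```

```text
pos [ 0.6133 -0.1794  0.1198] delta mm [-167.5  -19.8   -0.4] t 15.95 yaw 62.3
0.84 [191.4 199.1  17.2  24.7]
0.67 [251.4 189.4   6.    7.3]
0.59 [275.4 193.3   8.9  19.7]
500 [173.3 228.7]
200 [198.9 222.3]
100 [279.4 211.4]
50 [257.3 194.3]
```

Emit:
move_arm(deltas=[[0.6, -20, -2, 0, 0, 0, 0], [0.6, -35, -4, 0, 0, 0, 0], [0.6, -35, -5, 0, 0, 0, 0], [0.6, -35, -5, 0, 0, 0, 0], [0.6, -30, -4, 0, 0, 0, 0], [0.6, -12, 0, 0, 0, 0, 0], [0.6, 0, 0, 0, 0, 0, 0], [0.6, 0, 0, 0, 0, 0, 0], [0.6, 0, 0, 0, 0, 0, 0]])

```text
clock: 16.8
eef_pos: [0.517, -0.3164, 0.1165]
tool_rot: [0.856, 0.518, 0.0, -0.001]
ft_force: [0.1, 0.3, -0.1]
grip_width: 0.0511
grasp_force: 0.0
```

```bash
python3 -c "
from h import *
go(.518,-.3185,.02)"
```

```text
pos [ 0.517  -0.3164  0.1165] delta mm [-1.5  2.  96.5] t 16.8 yaw 62.4
```

Emit:
move_arm(deltas=[[0.6, -1.5, 2, 10, 0, 0, 0], [0.6, 0, 0, 25, 0, 0, 0], [0.6, 0, 0, 25, 0, 0, 0], [0.6, 0, 0, 18, 0, 0, 0], [0.6, 0, 0, 12, 0, 0, 0], [0.6, 0, 0, 5, 0, 0, 0], [0.6, 0, 0, 0, 0, 0, 0], [0.6, 0, 0, 0, 0, 0, 0], [0.6, 0, 0, 0, 0, 0, 0]])

```text
clock: 17.55
eef_pos: [0.5188, -0.3198, 0.0233]
tool_rot: [0.856, 0.518, 0.0, 0.001]
ft_force: [-0.5, -0.3, 0.3]
grip_width: 0.0516
grasp_force: 0.0
```

Emit:
move_arm(deltas=[[0.5, 0, 0, 0, 0, 0, 0], [0.4, 0, 0, 0, 0, 0, 0], [0.3, 0, 0, 0, 0, 0, 0], [0.2, 0, 0, 0, 0, 0, 0], [0.1, 0, 0, 0, 0, 0, 0], [0.05, 0, 0, 0, 0, 0, 0], [0.05, 0, 0, 0, 0, 0, 0], [0.05, 0, 0, 0, 0, 0, 0]])

```text
clock: 18.22
eef_pos: [0.5183, -0.3202, 0.0234]
tool_rot: [0.856, 0.517, 0.0, 0.001]
ft_force: [-0.9, -0.8, 6.1]
grip_width: 0.019
grasp_force: 58.7
```

Emit:
move_arm(deltas=[[0.05, 0, 0, -10, 0, 0, 0], [0.05, 0, 0, -22, 0, 0, 0], [0.05, 0, 0, -25, 0, 0, 0], [0.05, 0, 0, -22, 0, 0, 0], [0.05, 0, 0, -12, 0, 0, 0], [0.05, 0, 0, 0, 0, 0, 0], [0.05, 0, 0, 0, 0, 0, 0]])

```text
clock: 18.8
eef_pos: [0.5179, -0.32, 0.1139]
tool_rot: [0.856, 0.517, 0.0, 0.001]
ft_force: [-0.3, -0.3, -0.6]
grip_width: 0.019
grasp_force: 58.9
```

```bash
python3 -c "
from h import *
go(.5928,-.2167,.12)"
```

```text
pos [ 0.5179 -0.32    0.1139] delta mm [126.3  18.4  -6.1] t 18.8 yaw 62.3
```

Emit:
move_arm(deltas=[[0.05, 18, 2, 0, 0, 0, 0], [0.05, 33, 5, 0, 0, 0, 0], [0.05, 33, 5, 0, 0, 0, 0], [0.05, 28, 4, 0, 0, 0, 0], [0.05, 14, 2, 0, 0, 0, 0], [0.05, 0, 0, 0, 0, 0, 0], [0.05, 0, 0, 0, 0, 0, 0], [0.05, 0, 0, 0, 0, 0, 0]])

```text
clock: 19.47
eef_pos: [0.591, -0.2171, 0.1122]
tool_rot: [0.856, 0.517, -0.001, -0.001]
ft_force: [-0.4, 0.5, -0.7]
grip_width: 0.0188
grasp_force: 58.9
```

```bash
python3 chk.py .5928 -.2167 .0335 .0234 6; python3 - <<'E'
from h import *
for o in bot.outline_of("weight_100","side"):
    r=o["rect"];print(round(o["conf"],2),np.round(r,1))
E
```

```text
pos [ 0.591  -0.2171  0.1122] delta mm [ 1.3  1.6 78.7] t 19.4667 yaw 62.3
expected base px [218.65662311 179.28144659]
0.85 [160.5 200.5  26.9  33.2]
0.67 [214.7 161.2  10.5  18.2]
0.64 [188.4 200.   18.2  24.6]
```

View pics/c6.png

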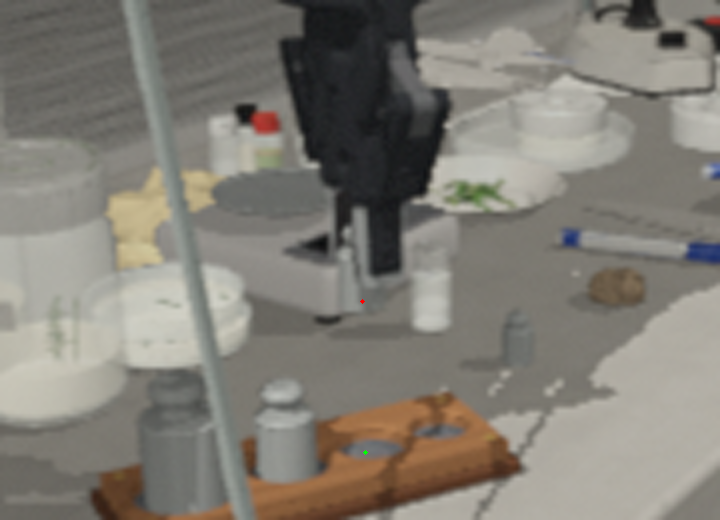

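Emit:
move_arm(deltas=[[0.05, -0.5, 1, 10, 0, 0, 0], [0.05, 0, 0, 18, 0, 0, 0], [0.05, 0, 0, 18, 0, 0, 0], [0.05, 0, 0, 12, 0, 0, 0], [0.05, 0, 0, 4, 0, 0, 0], [0.05, 0, 0, 0, 0, 0, 0], [0.05, 0, 0, 0, 0, 0, 0], [0.05, 0, 0, 0, 0, 0, 0]])

```text
clock: 20.23
eef_pos: [0.5935, -0.2181, 0.0523]
tool_rot: [0.856, 0.517, 0.001, 0.001]
ft_force: [0.6, -0.0, -0.4]
grip_width: 0.0189
grasp_force: 58.9
```

```bash
python3 chk.py .5922 -.2180 .0334 .0234 7; python3 - <<'E'
from h import *
for o in bot.outline_of("weight_100","side"):
    r=o["rect"];print(round(o["conf"],2),np.round(r,1))
E
```

```text
pos [ 0.5935 -0.2181  0.0523] delta mm [-0.5 -1.2 18.9] t 20.2333 yaw 62.3
expected base px [219.0890036 207.9560298]
0.89 [162.  199.2  23.3  32.7]
0.88 [190.2 197.5  15.2  27. ]
0.42 [213.9 198.3  12.   11.2]
0.39 [252.3 186.8  10.1  11.2]
```

Emit:
move_arm(deltas=[[0.05, -0.5, -1, 5, 0, 0, 0], [0.05, 0, 0, 5, 0, 0, 0], [0.05, 0, 0, 4, 0, 0, 0], [0.05, 0, 0, 2.5, 0, 0, 0], [0.05, 0, 0, 0, 0, 0, 0], [0.05, 0, 0, 0, 0, 0, 0]])

```text
clock: 20.83
eef_pos: [0.5915, -0.2174, 0.0344]
tool_rot: [0.856, 0.517, -0.0, -0.0]
ft_force: [0.0, 0.4, -0.5]
grip_width: 0.0188
grasp_force: 59.0
```

Emit:
move_arm(deltas=[[0.05, 0, 0, 1, 0, 0, 0], [0.05, 0, 0, 0, 0, 0, 0], [0.05, 0, 0, 0, 0, 0, 0]])

```text
clock: 21.08
eef_pos: [0.5918, -0.2175, 0.0339]
tool_rot: [0.856, 0.517, 0.0, 0.0]
ft_force: [0.7, 0.1, -0.6]
grip_width: 0.019
grasp_force: 58.9
```

Emit:
move_arm(deltas=[[0.05, 0, 0, 1, 0, 0, 0], [0.05, 0, 0, 0, 0, 0, 0], [0.05, 0, 0, 0, 0, 0, 0]])

```text
clock: 21.33
eef_pos: [0.5919, -0.2176, 0.0335]
tool_rot: [0.856, 0.517, 0.0, 0.0]
ft_force: [-0.2, 0.5, 3.6]
grip_width: 0.0188
grasp_force: 59.3
```

Emit:
move_arm(deltas=[[0.35, 0, 0, 0, 0, 0, 0], [0.45, 0, 0, 0, 0, 0, 0], [0.5, 0, 0, 0, 0, 0, 0], [0.5, 0, 0, 0, 0, 0, 0], [0.5, 0, 0, -10, 0, 0, 0], [0.5, 0, 0, -25, 0, 0, 0], [0.5, 0, 0, -30, 0, 0, 0], [0.5, 0, 0, -20, 0, 0, 0], [0.5, 0, 0, 0, 0, 0, 0], [0.5, 0, 0, 0, 0, 0, 0]])

```text
clock: 22.17
eef_pos: [0.5931, -0.218, 0.1203]
tool_rot: [0.856, 0.517, 0.001, 0.002]
ft_force: [-0.1, 0.3, -1.2]
grip_width: 0.0424
grasp_force: 0.0
```

```bash
python3 - <<'E'
from h import *
go(.6014,-.366,.12)
t=bot.camera("side");bot.camera("top")
for c in("side","top"):
  for q in("weight_50","vial"):
    for o in bot.outline_of(q,c):
      r=o["rect"];print(c,q,round(o["conf"],2),np.round(r,1))
print(proj("side",[.6014,-.366,0]),proj("side",[.5919,-.2176,.01]),proj("top",[.6014,-.366,.03]))
E
```

```text
pos [ 0.5931 -0.218   0.1203] delta mm [-127.2   76.1    0.6] t 22.1667 yaw 62.3
side weight_50 0.68 [189.1 197.2  18.6  28.2]
side weight_50 0.65 [160.6 197.1  24.5  38. ]
side weight_50 0.61 [216.  202.6   8.9  15.2]
side weight_50 0.44 [250.9 186.8   6.9  10.5]
side vial 0.66 [231.5 163.3  10.6  23.1]
top weight_50 0.59 [268.6 190.    8.5  16.5]
[257.52954643 194.11612274] [219.92589261 217.08496045] [273.79954708 200.26316961]
```

Emit:
move_arm(deltas=[[0.5, -15, 9, 0, 0, 0, 0], [0.5, -30, 18, 0, 0, 0, 0], [0.5, -32, 19, 0, 0, 0, 0], [0.5, -30, 18, 0, 0, 0, 0], [0.5, -18, 11, 0, 0, 0, 0], [0.5, 0, 0, 0, 0, 0, 0], [0.5, 0, 0, 0, 0, 0, 0], [0.5, 0, 0, 0, 0, 0, 0]])

```text
clock: 23.13
eef_pos: [0.5995, -0.3622, 0.1167]
tool_rot: [0.856, 0.517, -0.0, -0.001]
ft_force: [0.1, -0.5, 0.2]
grip_width: 0.0432
grasp_force: 0.0
```

```bash
python3 -c "
from h import *
go(.6014,-.366,.018)"
```

```text
pos [ 0.5995 -0.3622  0.1167] delta mm [-2.5  3.6 98.7] t 23.1333 yaw 62.3
```

Emit:
move_arm(deltas=[[0.5, -2.5, 3, 10, 0, 0, 0], [0.5, 0, 0, 25, 0, 0, 0], [0.5, 0, 0, 25, 0, 0, 0], [0.5, 0, 0, 20, 0, 0, 0], [0.5, 0, 0, 13, 0, 0, 0], [0.5, 0, 0, 6, 0, 0, 0], [0.5, 0, 0, 0, 0, 0, 0], [0.5, 0, 0, 0, 0, 0, 0], [0.5, 0, 0, 0, 0, 0, 0]])

```text
clock: 23.88
eef_pos: [0.6026, -0.3667, 0.0202]
tool_rot: [0.856, 0.518, 0.001, 0.001]
ft_force: [-0.4, 0.4, 0.3]
grip_width: 0.0428
grasp_force: 0.0
```

Emit:
move_arm(deltas=[[0.4, 0, 0, 0, 0, 0, 0], [0.3, 0, 0, 0, 0, 0, 0], [0.2, 0, 0, 0, 0, 0, 0], [0.15, 0, 0, 0, 0, 0, 0], [0.1, 0, 0, 0, 0, 0, 0], [0.05, 0, 0, 0, 0, 0, 0], [0, 0, 0, 0, 0, 0, 0], [0, 0, 0, 0, 0, 0, 0]])

```text
clock: 24.55
eef_pos: [0.6024, -0.3671, 0.0203]
tool_rot: [0.856, 0.517, 0.001, 0.001]
ft_force: [-0.3, -0.4, 6.6]
grip_width: 0.0143
grasp_force: 58.6
```

Emit:
move_arm(deltas=[[0, 0, 0, -8, 0, 0, 0], [0, 0, 0, -20, 0, 0, 0], [0, 0, 0, -27, 0, 0, 0], [0, 0, 0, -25, 0, 0, 0], [0, 0, 0, -14, 0, 0, 0], [0, 0, 0, 0, 0, 0, 0], [0, 0, 0, 0, 0, 0, 0]])

```text
clock: 25.13
eef_pos: [0.6018, -0.3668, 0.1135]
tool_rot: [0.856, 0.517, 0.0, 0.001]
ft_force: [-0.2, -0.0, -1.5]
grip_width: 0.0145
grasp_force: 58.7
```

```bash
python3 -c "
from h import *
go(.5752,-.2505,.12)"
```

```text
pos [ 0.6018 -0.3668  0.1135] delta mm [ 90.7 -77.6  -6.6] t 25.1333 yaw 62.3
```

Emit:
move_arm(deltas=[[0, 13, -11, 0, 0, 0, 0], [0, 24, -21, 0, 0, 0, 0], [0, 24, -21, 0, 0, 0, 0], [0, 20, -17, 0, 0, 0, 0], [0, 10, -8, 0, 0, 0, 0], [0, 0, 0, 0, 0, 0, 0], [0, 0, 0, 0, 0, 0, 0], [0, 0, 0, 0, 0, 0, 0]])

```text
clock: 25.8
eef_pos: [0.5748, -0.2506, 0.1121]
tool_rot: [0.856, 0.517, -0.0, -0.0]
ft_force: [-0.7, -0.3, 0.4]
grip_width: 0.0143
grasp_force: 58.7
```

```bash
python3 chk.py .5752 -.2505 .030 .0203 8; python3 - <<'E'
from h import *
for o in bot.outline_of("weight_50","side"):
    r=o["rect"];print(round(o["conf"],2),np.round(r,1))
E
```

```text
pos [ 0.5748 -0.2506  0.1121] delta mm [ 0.4  0.3 82.1] t 25.8 yaw 62.3
expected base px [236.3674098  173.95730519]
0.64 [215.4 201.9   8.2  15. ]
0.6 [161.6 194.4  23.3  38.4]
0.59 [189.8 198.9  18.7  24.8]
```

Emit:
move_arm(deltas=[[0, 0.4, 0.3, 10, 0, 0, 0], [0, 0, 0, 18, 0, 0, 0], [0, 0, 0, 18, 0, 0, 0], [0, 0, 0, 12, 0, 0, 0], [0, 0, 0, 6, 0, 0, 0], [0, 0, 0, 0, 0, 0, 0], [0, 0, 0, 0, 0, 0, 0], [0, 0, 0, 0, 0, 0, 0]])

```text
clock: 26.57
eef_pos: [0.5759, -0.2501, 0.0496]
tool_rot: [0.856, 0.517, 0.0, 0.001]
ft_force: [0.8, 0.2, -0.4]
grip_width: 0.0148
grasp_force: 58.7
```

```bash
python3 chk.py .5752 -.2505 .0303 .0203 9
```

```text
pos [ 0.5759 -0.2501  0.0496] delta mm [-0.7 -0.5 19.3] t 26.5667 yaw 62.3
expected base px [236.3522036  203.86027808]
```

View pics/c9.png

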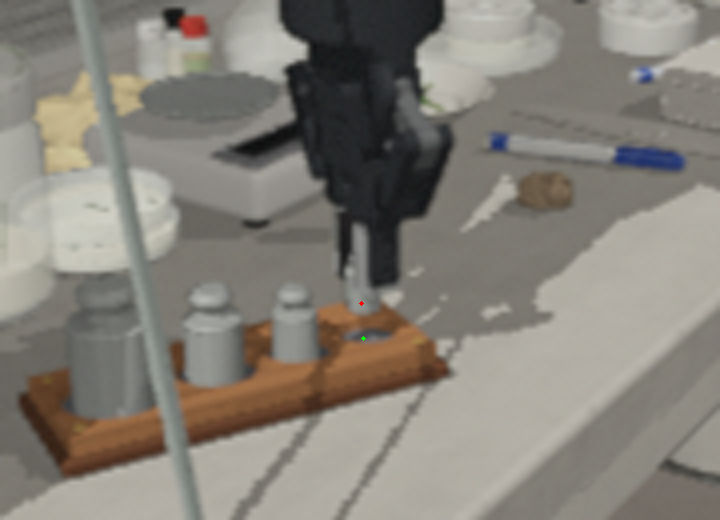

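Emit:
move_arm(deltas=[[0, -2, -0.5, 4, 0, 0, 0], [0, 0, 0, 5, 0, 0, 0], [0, 0, 0, 4, 0, 0, 0], [0, 0, 0, 3, 0, 0, 0], [0, 0, 0, 0, 0, 0, 0], [0, 0, 0, 0, 0, 0, 0]])

```text
clock: 27.12
eef_pos: [0.5735, -0.2509, 0.0323]
tool_rot: [0.856, 0.517, -0.0, -0.0]
ft_force: [-0.2, 0.8, -0.4]
grip_width: 0.0143
grasp_force: 58.7
```

Emit:
move_arm(deltas=[[0, 0, 0, 1, 0, 0, 0], [0, 0, 0, 0, 0, 0, 0], [0, 0, 0, 0, 0, 0, 0]])

```text
clock: 27.37
eef_pos: [0.574, -0.2511, 0.0319]
tool_rot: [0.856, 0.517, 0.0, 0.0]
ft_force: [0.7, -0.3, -1.5]
grip_width: 0.0148
grasp_force: 58.7
```

Emit:
move_arm(deltas=[[0, 0, 0, 1, 0, 0, 0], [0, 0, 0, 0, 0, 0, 0], [0, 0, 0, 0, 0, 0, 0]])

```text
clock: 27.62
eef_pos: [0.5738, -0.2511, 0.0308]
tool_rot: [0.856, 0.517, -0.0, -0.0]
ft_force: [0.2, -0.2, -0.7]
grip_width: 0.0149
grasp_force: 58.7
```

Emit:
move_arm(deltas=[[0, 0, 0, 1, 0, 0, 0], [0, 0, 0, 0, 0, 0, 0], [0, 0, 0, 0, 0, 0, 0]])

```text
clock: 27.87
eef_pos: [0.574, -0.2512, 0.0303]
tool_rot: [0.856, 0.517, 0.0, 0.0]
ft_force: [-1.1, 0.7, 3.9]
grip_width: 0.0144
grasp_force: 59.1
```

Emit:
move_arm(deltas=[[0.25, 0, 0, 0, 0, 0, 0], [0.4, 0, 0, 0, 0, 0, 0], [0.45, 0, 0, 0, 0, 0, 0], [0.45, 0, 0, 0, 0, 0, 0], [0.45, 0, 0, -10, 0, 0, 0], [0.45, 0, 0, -25, 0, 0, 0], [0.45, 0, 0, -30, 0, 0, 0], [0.45, 0, 0, -30, 0, 0, 0], [0.45, 0, 0, -30, 0, 0, 0], [0.45, 0, 0, 0, 0, 0, 0]])

```text
clock: 28.7
eef_pos: [0.5776, -0.2528, 0.1633]
tool_rot: [0.856, 0.517, 0.004, 0.005]
ft_force: [1.7, -1.1, 1.2]
grip_width: 0.0384
grasp_force: 0.0
```

Emit:
move_arm(deltas=[[0.45, 0, 0, 0, 0, 0, 0], [0.45, 0, 0, 0, 0, 0, 0], [0.45, 0, 0, 0, 0, 0, 0], [0.45, 0, 0, 0, 0, 0, 0]])

```text
clock: 29.03
eef_pos: [0.5729, -0.2507, 0.1532]
tool_rot: [0.856, 0.517, -0.001, -0.001]
ft_force: [-0.4, 0.2, -0.6]
grip_width: 0.0384
grasp_force: 0.0
```

```bash
python3 - <<'E'
from h import *
im=bot.camera("side");cv2.imwrite("pics/f.png",im)
for q in("weight_50","vial"):
  for o in bot.outline_of(q,"side"):
    r=np.array(o["rect"]);print(q,round(o["conf"],2),r.round(1),"base",(r[0]+r[2]/2).round(1),(r[1]+r[3]).round(1))
for n,p in(("500",[.6351,-.135]),("200",[.6121,-.1794]),("100",[.5928,-.2167]),("50",[.5757,-.2495])):
    print(n,proj("side",p+[.01]).round(1),proj("side",p+[dict(zip(("500","200","100","50"),(.071,.058,.049,.04)))[n]]).round(1))
E
```

```text
weight_50 0.79 [161.7 197.3  25.   35.9] base 174.2 233.2
weight_50 0.66 [191.4 198.9  16.7  25.7] base 199.8 224.6
weight_50 0.66 [215.2 201.6  11.   15.4] base 220.7 217.0
weight_50 0.66 [230.  202.3   9.4  10.7] base 234.7 213.0
vial 0.74 [232.  164.3   9.1  21.4] base 236.6 185.7
500 [173.3 228.7] [170.4 198.3]
200 [198.9 222.3] [197.4 199.1]
100 [219.3 217.1] [218.5 198.7]
50 [236.4 212.9] [236.1 199. ]
```

```bash
python3 - <<'E'
import cv2
im=cv2.imread("pics/f.png");g=cv2.cvtColor(im,cv2.COLOR_BGR2HSV)
print("cols 226..249")
for r in range(196,220):
    print(r," ".join(f"{g[r,c,2]:3d}{'o' if g[r,c,1]>90 else '.'}" for c in range(226,250)))
E
```

```text
cols 226..249
196 123. 124. 124. 123. 124. 123. 124. 123. 123. 120. 121. 121. 122. 122. 122. 122. 123. 124. 135. 162. 174. 177. 178. 176.
197 124. 123. 124. 122. 122. 122. 122. 120. 120. 120. 120. 120. 121. 121. 121. 123. 133. 142. 162. 177. 178. 178. 178. 175.
198 123. 123. 122. 123. 122. 121. 122. 122. 122. 120. 123. 124. 124. 122. 122. 134. 162. 176. 177. 178. 178. 177. 176. 170.
199 123. 123. 123. 123. 123. 122. 123. 122. 121. 124. 133. 140. 138. 134. 134. 157. 176. 177. 177. 176. 177. 175. 169. 147.
200 124. 124. 124. 124. 123. 122. 122. 122. 122. 139. 155. 161. 162. 157. 154. 166. 175. 177. 176. 176. 176. 170. 148. 122.
201 124. 125. 123. 122. 122. 122. 122. 122. 132. 154. 173. 177. 176. 167. 153. 160. 174. 176. 177. 177. 171. 149. 124. 121.
202 123. 122. 122. 122. 122. 124. 126. 126. 125. 147. 170. 175. 171. 163. 142. 151. 173. 178. 177. 171. 149. 125. 122. 133.
203 122. 124. 126. 129. 131. 137. 144. 137o 127. 132. 142. 143. 140. 141. 132. 136. 162. 176. 177. 156. 125. 121. 132. 159.
204 132. 140. 147o 151o 157o 160o 160o 139o 134. 150. 145. 133. 134. 156. 164. 155. 156. 170. 
[... 1189 characters left out ...]
 160o 158o 156o 154o 154o 154o 153o 154o 156o 160o 158o 161o 162o 161o 161o 151o
215  68.  69.  90o 101o 108o 137o 155o 156o 154o 155o 154o 154o 156o 158o 159o 160o 162o 161o 161o 158o 156o 156o 153o 148o
216  67.  69.  88o 102o 115o 140o 154o 154o 155o 157o 160o 160o 161o 161o 160o 159o 156o 156o 154o 148o 143o 142o 138o 134o
217  85.  95o 103o 116o 141o 156o 159o 159o 160o 162o 161o 159o 158o 155o 153o 148o 143o 140o 137o 134o 134o 132o 132o 131o
218 105o 107o 112o 141o 160o 162o 160o 160o 157o 156o 153o 151o 146o 141o 138o 132o 130o 131o 131o 131o 130o 129o 130o 130o
219 109o 119o 126o 144o 158o 156o 153o 151o 145o 141o 136o 135o 134o 134o 131o 131o 130o 129o 128o 130o 131o 126o 126o 127o
```

```bash
python3 -c "
from workcell import bot
print(bot.job_done())"
```

```text
the job is handed in; nothing more can be done
None
```

All four weights are standing upright in their wells in order of size and the vial was left where it stood, judging by the side camera; I handed the job in at about 29 s, and the hand-in call returned no verdict.

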